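# Close and lock the acrylic curing pot

## Robot

A 6-joint arm with a two-finger parallel gripper is mounted at the origin on the work surface. World frame = base frame: x ahead of the robot, y to its left, z up, the work surface at z = 0. Lengths are in mm, angles in rad, forces in N, time in s.
With the tool pointing down it reaches from about 400 to 825 mm from the base axis. Payload 7 kg.
Tool frame: the origin (TCP) lies at the very end of the fingers, on their centre line; the grasp point (between the pads) lies 19 mm behind it; z points along the fingers, y is the direction in which the jaws open and shut (so a half turn about z gives the same grasp; the last joint's range is limited). The gripper opens to 88 mm and grips with 3 to 60 N. Pads are 19 mm wide; open, the fingers measure 130 mm over their backs; the gripper's body (78 mm by 193 mm) begins 47 mm behind the grasp point.
Start: joints at [1.404, 0.359, 0.012, 0, -1.224, -0.288], TCP at [296.521, 606.359, 226.561] pointing down, gripper open.
Joint ranges: [-3.07, 3.07], [-1.43, 2.12], [-1.02, 1.25], [-3.03, 1.67], [-3.05, -0], [-3.03, 3.03]. Speed limits (rad/s): [2.39, 2.39, 3.01, 3.14, 3.14, 3.14].

## Interface

Orientations are given as a unit quaternion [x, y, z, w].
In Python, from plant import bot gives the robot as it stands. Calls block until the motion is done:
- bot.move_ptp(position, orientation): joint-space move of the TCP to a pose.
- bot.line_to(position, velocity=150, ori=None): straight line of the TCP; ori=None keeps the orientation; velocity is the mean speed in mm/s.
- bot.move_joints(angles): joint-space move.
- bot.move_gripper(opening, force=None): finger opening in mm; force is the grip in N (None keeps the last); returns when the fingers have stopped.
- bot.pause(seconds).
- bot.solve_ik(position, orientation): joint angles nearest the present ones, or None.
- bot.read_state(): the state.
- bot.camera(name): name is "scene" or "side" or "wrist"; returns the picture (420x560x3 uint8, red, green, blue); there is no depth.
- bot.get_calibration(name): a dict with "fx", "fy", "cx", "cy" (pixels), "distortion" ([k1, k2, p1, p2, k3] as OpenCV has them; the pictures are not rectified), "view" (4x4, takes a point from world to camera coordinates); the wrist camera has in their place "T_tool_cam" (4x4, takes a point from camera to tool coordinates, whose origin is the TCP and whose axes are the flange's). Camera axes: x right, y up, looking along -z (the intrinsics and any distortion apply to the point x, -y, -z); pixel columns grow to the right and rows downward; lengths in mm; the calibration is good to about 2 mm. A picture is of the moment at which its call begins: read the wrist's pose just before it. get_calibration takes no time and is no camera call.
A pose or a line that the arm cannot do raises bot.Unreachable and nothing moves.
- bot.close_job(): hands the job in, once; it reports no verdict.
The state is a dict: "t": time; "joint_pos": joint angles; "qvel": joint speeds; "tau": joint torques, N m; "tcp_pos": TCP position; "eef_rot": TCP orientation; "contact_force": force on the tool from outside, world axes, zero at the start; "moment": the same for the moment, N m; "width": finger opening in mm.
Only numpy, scipy, OpenCV 4.12 (cv2) and the standard library are available. Lean on these libraries where they do the work, as an engineer would, in place of code of your own. Each camera call takes 0.05 s, during which the arm holds its last target. There are 200 camera calls.

## Task

Close the curing pot: put its loose lid on the mouth with the two red ears over the two red patches on the rim, and press it down past the stiff blue gasket until it sits level and fully home. Then swing the captive lock collar clockwise by its orange paddle until the paddle lines up with the red locked marker, and leave everything else on the bench where it is.

Things in the scene. Friction and masses are not known exactly. Their poses are not given: they have to be found in the camera images.
- pot: White round curing pot, 124 mm across, rim 75 mm above the bench, fixed on a grey foot; origin at the centre of its underside, z up. Two red patches on the rim lie at +x and -x of this frame: the lid's ears belong there, either way round. Under the paddle's path a low grey apron, 20 mm high, reaches 151 mm from the axis.
- pot_mouth (a point): Centre of the pot's rim, 75 mm above the bench, axes as the pot's.
- gasket_top (a point): Centre of the top of the blue gasket ring in the pot's mouth, 80 mm inside and 98 mm outside diameter. It starts 10 mm proud of the rim, 85 mm above the bench, slides stiffly down flush and stays down. It yields slowly: press at 30 mm/s or less, with 10 to 18 N in all.
- lid: Loose round white lid, 112 mm across, 0.26 kg, lying right side up on the bench (it and the black bowl may swap places). Origin at the centre of its underside, z up: a 74 mm plug, 14 mm high, that enters the gasket ring with 3 mm clearance all round, then the disc, 14 to 22 mm up. Fully home, its origin is 61 mm above the bench; 71 mm while it only rests on the raised gasket.
- ear (a point): Outer end of the lid's red ear at its +x side, 68 mm from the lid's axis, 22 mm above the lid's origin; its twin is on the -x side. Ears are 22 mm wide and 8 mm thick, level with the disc.
- lid_grip (a point): Centre of the lid's black grip bar, 61 mm above the lid's origin, axes as the lid's. The bar runs along x (the line of the ears), 76 mm long, 18 mm wide across y, and spans 48 to 74 mm above the lid's origin, on two pins.
- collar (a joint): Angle of the dark steel lock collar about the pot's vertical axis, rad, growing clockwise seen from above, 0 to 1.5; it stays where it is left (friction about 0.22 N m). Starts open, 0 to 0.45; locked at the mark is 1.2. The paddle lies at bearing -0.87 minus this angle from the pot's +x axis (counter-clockwise positive).
- lug (a point): Top of one of the collar's two lugs, half a turn apart, at bearing 1.2 minus the collar angle from the pot's +x axis. A lug is 24 mm wide, 59 to 82 mm from the axis, underside 86 mm and top 94 mm above the bench. Lugs pass over the ears of a seated lid with 3 mm to spare, and are blocked by the ears of a lid that stands proud.
- paddle (a point): Middle of the top edge of the collar's upright orange paddle, 109 mm from the pot's axis and 115 mm above the bench. The paddle is 40 mm long radially, 14 mm thick, and stands from 60 to 115 mm above the bench.
- locked_mark (a point): Top of the red locked marker post, 12 by 10 mm, fixed beside the pot 142 mm from its axis, 62 mm above the bench: the outer end of the paddle points straight at it when locked (collar at 1.2).
- bowl: Black rubber mixing bowl, 116 mm across and 60 mm high, loose; origin at the centre of its underside. Leave alone.
- gun: White cartridge gun lying on the bench right of the pot, about 210 by 110 by 34 mm, loose; origin under its barrel. Leave alone.
- gun2: A second white cartridge gun, on the left. Leave alone.
- cast: Green dental cast, 62 by 68 by 31 mm, loose; origin at the centre of its underside. Leave alone.
- cast2: Reddish-brown dental cast, 62 by 68 by 31 mm, loose. Leave alone.
- jar: Amber glass jar with white cap, 72 mm across, 85 mm high, loose. Leave alone.
- spray: White bottle with blue cap, 54 mm across, 170 mm high, loose. Leave alone.
- spatula: Spatula lying on the bench at the right, 190 mm long, loose. Leave alone.

How it is judged:
By the outcome, as a careful person would: the job done as asked, in the order asked, and still so for the second after the job is handed in, with the robot touching nothing.
It also fails if it takes over 58 s, if anything falls off the work surface, if the arm or the gripper's body presses on something with over 40 N, if the wrist force passes 120 N, or if a joint passes its speed limit or range.

## Working session

There is one attempt and no reset: what is moved stays moved. The work goes in short steps, each a Python script; the robot and the scene stay as the last script left them, time stands still between calls to the robot, and variables do not carry over. Pictures are saved under pics/ and viewed, about 8 in all and at most 12, crops included, and the job is handed in when it is done.

```bash
mkdir -p pics; ls; python3 - <<'E'
from plant import bot
import cv2, numpy as np
for n in("scene","side","wrist"):
    im=bot.camera(n); cv2.imwrite(f"pics/{n}0.png",im[:,:,::-1])
    c=bot.get_calibration(n); print(n,{k:np.round(v,4).tolist() for k,v in c.items()})
s=bot.read_state();print(s)
E
```

```text
pics
scene {'fx': 473.1234, 'fy': 473.1234, 'cx': 277.6848, 'cy': 207.8505, 'distortion': [-0.1155, 0.0, 0.0, 0.0, 0.0], 'view': [[-0.831, 0.556, 0.0185, 557.6875], [-0.3783, -0.5893, 0.7138, 118.1734], [0.4078, 0.5862, 0.7001, -1677.1457], [0.0, 0.0, 0.0, 1.0]]}
side {'fx': 412.6956, 'fy': 412.6956, 'cx': 285.3664, 'cy': 201.3429, 'distortion': [-0.1189, 0.0, 0.0, 0.0, 0.0], 'view': [[0.6757, -0.7371, -0.0117, -465.6025], [0.6206, 0.5602, 0.5486, -391.5977], [-0.3978, -0.3779, 0.836, -1152.803], [0.0, 0.0, 0.0, 1.0]]}
wrist {'fx': 375.4565, 'fy': 375.4565, 'cx': 273.5571, 'cy': 209.2492, 'distortion': [0.0253, 0.0, 0.0, 0.0, 0.0], 'T_tool_cam': [[-0.0001, 0.9693, 0.2459, 65.6935], [1.0, -0.0001, 0.0009, -0.0113], [0.0009, 0.2459, -0.9693, -157.4966], [0.0, 0.0, 0.0, 1.0]]}
{'t': 0.15, 'joint_pos': array([ 1.40414658e+00,  3.59251620e-01,  1.12964952e-02, -2.25642189e-04,
       -1.22412716e+00, -2.88113397e-01]), 'qvel': array([ 0.00023073, -0.00180214,  0.00397452,  0.00222886, -0.00102464,
       -0.00116383]), 'tau': array([-9.96298222e-04, -5.83277249e+01,  2.93285680e+01,  7.00115293e+00,
        8.74211284e-03, -1.02435984e-04]), 'tcp_pos': array([296.35836735, 606.05977004, 225.83604832]), 'eef_rot': array([ 9.74251135e-01, -2.25464636e-01, -6.68638183e-05,  6.48231911e-04]), 'contact_force': array([ 0.44548158, -0.02873966, -0.40766916]), 'moment': array([ 0.06271794, -0.05050899, -0.0467913 ]), 'width': 87.79257348134222}
```

View pics/scene0.png

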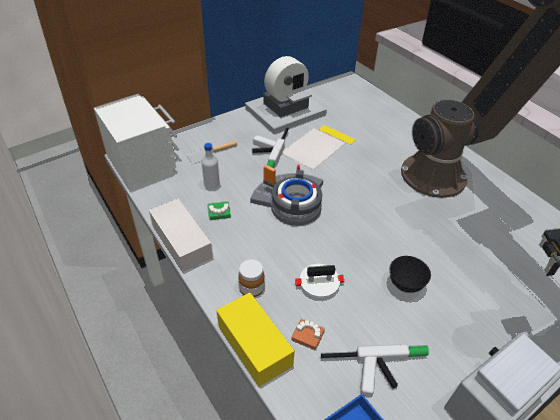

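View pics/side0.png

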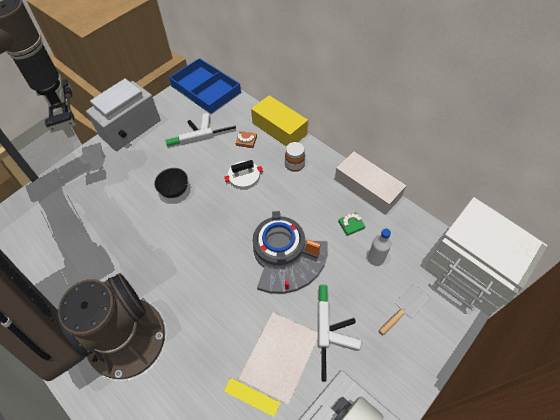

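The side view shows the pot at about (278,238), the paddle at (313,247), the marker at (286,285) and the lid at (243,175), with ears at (227,179) and (261,169). The scene view agrees. I'll enlarge the pot and lid.

```bash
cat > h.py <<'E'
import numpy as np, cv2
from plant import bot
from scipy.spatial.transform import Rotation as R
def cam(n,st=None):
    c=bot.get_calibration(n)
    K=np.array([[c['fx'],0,c['cx']],[0,c['fy'],c['cy']],[0,0,1.]]);d=np.array(c['distortion'])
    if 'view' in c: V=np.array(c['view'])
    else:
        T=np.eye(4);T[:3,:3]=R.from_quat(st['eef_rot']).as_matrix();T[:3,3]=st['tcp_pos']
        V=np.linalg.inv(T@np.array(c['T_tool_cam']))
    return K,d,np.diag([1,-1,-1,1])@V
def px2z(C,uv,z):
    K,d,V=C; p=cv2.undistortPoints(np.array([[uv]],float),K,d)[0,0]
    r=V[:3,:3].T@np.array([*p,1]); o=-V[:3,:3].T@V[:3,3]
    return (o+r*(z-o[2])/r[2])
def proj(C,P):
    K,d,V=C; return cv2.projectPoints(np.array(P,float).reshape(-1,1,3),cv2.Rodrigues(V[:3,:3])[0],V[:3,3],K,d)[0][:,0]
def quat(yaw):  # tool down, tool x at heading yaw (tool y = -left of it)
    return (R.from_euler('z',yaw)*R.from_quat([1,0,0,0])).as_quat()
E
python3 - <<'E'
import cv2,numpy as np
a=cv2.imread('pics/side0.png');b=cv2.imread('pics/scene0.png')
r=lambda i,x,y:cv2.resize(i[y:y+100,x:x+133],(532,400),interpolation=cv2.INTER_CUBIC)
A=cv2.resize(a[195:300,230:340],None,fx=3.6,fy=3.6,interpolation=cv2.INTER_CUBIC)
B=cv2.resize(a[145:200,210:280],(396,198*3//2),interpolation=cv2.INTER_CUBIC)
o=np.zeros((400,800,3),np.uint8);o[:A.shape[0],:A.shape[1]]=A;o[:B.shape[0],402:798]=B
cv2.imwrite('pics/c1.png',o);print(A.shape,B.shape)
E
```

```text
(378, 396, 3) (297, 396, 3)
```

View pics/c1.png

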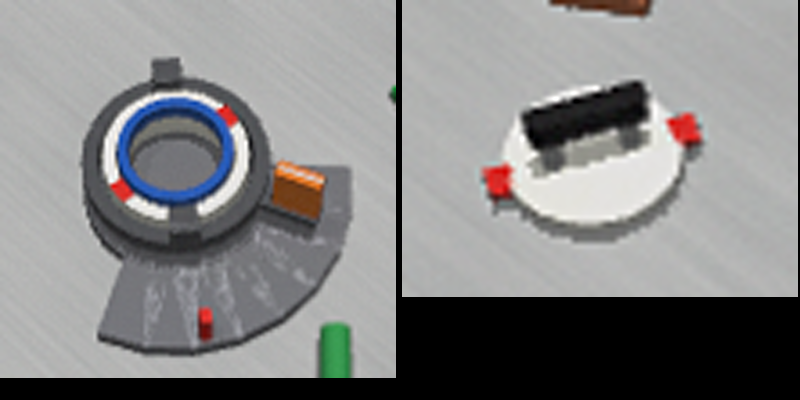

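```bash
python3 - <<'E'
from h import *
C=cam('side')
A=lambda x,y,z:px2z(C,(230+x/3.6-.5+.14,195+y/3.6-.5+.14),z)[:2]
B=lambda x,y,z:px2z(C,(210+(x-402)/5.657-.4,145+y/5.4-.4),z)[:2]
an=lambda v:np.arctan2(v[1],v[0])
g=A(176,150,85);p1=A(228,116,75);p2=A(122,189,75);m=A(206,311,62);pd=A(299,170,115)
e1=B(683,127,22);e2=B(498,180,22)
print('gasket',g,'patchmid',(p1+p2)/2,'sep',np.linalg.norm(p1-p2),'ang',an(p1-p2))
print('mark',m,np.linalg.norm(m-g),'bear',an(m-g),'pot x=',an(m-g)+2.07)
print('paddle',pd,np.linalg.norm(pd-g),an(pd-g))
print('lid',(e1+e2)/2,np.linalg.norm(e1-e2),an(e1-e2))
x=px2z(C,(171,180),55);print('bowl',x)
E
```

```text
gasket [ 510.92298855 -136.9162895 ] patchmid [ 513.16687378 -134.17980531] sep 111.89859878810113 ang -0.16622451222737616
mark [ 429.03759419 -245.18388474] 135.74641796353205 bear -2.218332605312709 pot x= -0.1483326053127092
paddle [ 552.35200609 -234.0626257 ] 105.61142992481827 -1.167689774874559
lid [634.97460356 151.45553633] 120.20572711990849 -0.4726583313559153
bowl [434.37728284 293.52937799  55.        ]
```

```bash
python3 - <<'E'
from h import *
for nm,p,y in(('pot',(511,-136,240),-.155),('lid',(635,151,200),-.473)):
    for k in(0,np.pi):
        print(nm,k,np.round(bot.solve_ik(p,quat(y+k)),2) if bot.solve_ik(p,quat(y+k)) is not None else None)
for nm,p,y in(('pot',(511,-136,240),-.155),('lid',(635,151,200),-.473)):
    bot.move_ptp(p,quat(y)); bot.pause(.2)
    s=bot.read_state(); im=bot.camera('wrist'); cv2.imwrite(f'pics/w_{nm}.png',im[:,:,::-1])
    np.savez(f'w_{nm}.npz',tcp_pos=s['tcp_pos'],eef_rot=s['eef_rot']); print(nm,s['t'],s['tcp_pos'],s['joint_pos'].round(2))
E
```

```text
pot 0 [ 0.11  0.11 -0.29  0.   -1.17  1.3 ]
pot 3.141592653589793 [ 0.11  0.11 -0.29  0.   -1.17 -1.84]
lid 0 [ 0.53  0.34 -0.08  0.   -1.15  0.57]
lid 3.141592653589793 [ 0.53  0.34 -0.08  0.   -1.15 -2.58]
pot 3.075 [ 511.17293254 -135.61183298  239.93263777] [ 0.11  0.11 -0.29  0.   -1.17  1.3 ]
lid 4.525 [635.05529013 149.858631   200.5912824 ] [ 0.53  0.34 -0.08  0.   -1.15  0.57]
```

View pics/w_pot.png

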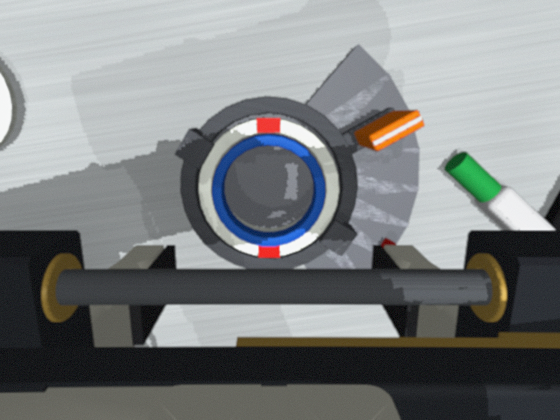

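View pics/w_lid.png

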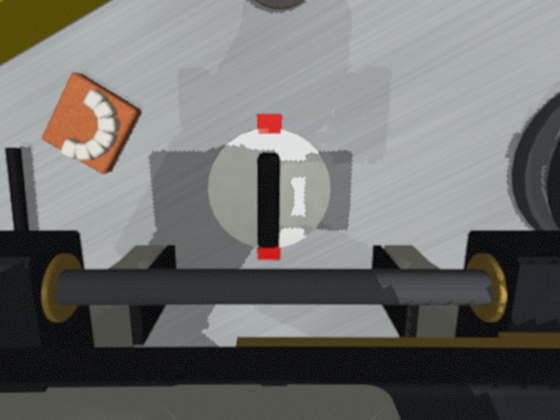

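The wrist view shows the gasket centred near (269,189), with patches at (268,125) and (269,251). The lid's ears are at (269,123) and (269,253), and its bar is upright, so both yaws look good. I'll refine this with colour segmentation.

```bash
python3 - <<'E'
from h import *
an=lambda v:np.arctan2(v[1],v[0])
for nm,z in(('pot',75),('lid',22)):
    s=np.load(f'w_{nm}.npz');C=cam('wrist',s);im=cv2.imread(f'pics/w_{nm}.png').astype(int)
    b,g,r=im[...,0],im[...,1],im[...,2]
    m=((r>130)&(g<70)&(b<70)).astype(np.uint8);m[:, :235]=0;m[:,305:]=0
    n,l,st,c=cv2.connectedComponentsWithStats(m)
    i=[k for k in range(1,n) if st[k,4]>60]; print(nm,st[i].tolist())
    P=[px2z(C,c[k],z)[:2] for k in i]
    print('mid',(P[0]+P[1])/2,'sep',np.linalg.norm(P[0]-P[1]),'ang',an(P[0]-P[1]))
    E=[px2z(C,(st[k,0]+st[k,2]/2-.5,st[k,1]-.5 if j==0 else st[k,1]+st[k,3]-.5),z)[:2] for j,k in enumerate(i)]
    print('outer mid',(E[0]+E[1])/2,np.linalg.norm(E[0]-E[1]),an(E[0]-E[1]))
    if nm=='pot':
        m=((b>110)&(r<80)&(g<120)).astype(np.uint8)
        k=max(cv2.findContours(m,0,1)[0],key=cv2.contourArea);(e,ax,_)=cv2.fitEllipse(k)
        print('gasket',e,ax,px2z(C,e,85))
        o=((r>190)&(g>80)&(g<160)&(b<60)).astype(np.uint8)
        print('paddle px',cv2.boundingRect(max(cv2.findContours(o,0,1)[0],key=cv2.contourArea)))
        pt=px2z(C,(405,126),115)[:2]; g0=px2z(C,e,85)[:2]
        ends=[px2z(C,q,115)[:2] for q in((368,133),(421,115))];print('paddle ends',[(np.linalg.norm(q-g0),an(q-g0)) for q in ends])
    else:
        m=((r<45)&(g<45)&(b<45)).astype(np.uint8);m[:140]=0;m[246:]=0;m[:,:250]=0;m[:,290:]=0
        x,y,w,h=cv2.boundingRect(m);print('bar px',x,y,w,h)
        print('bar top end',px2z(C,(x+w/2-.5,y-.5),74))
E
```

```text
pot [[258, 119, 21, 14, 266], [258, 247, 22, 11, 198]]
mid [ 511.85035234 -130.83033278] sep 113.6560449313115 ang -0.15135148873350923
outer mid [ 512.03092755 -130.75147295] 123.62279056765146 -0.15438985150448054
gasket (268.25732421875, 189.4720001220703) (109.9695053100586, 112.2198715209961) [ 515.55081382 -131.45137482   85.        ]
paddle px (370, 111, 49, 30)
paddle ends [(np.float64(88.36298523092739), np.float64(-1.147602943978796)), (np.float64(127.05900971986057), np.float64(-1.225216922812501))]
lid [[258, 115, 23, 17, 350], [258, 247, 22, 13, 244]]
mid [635.44894347 154.71435348] sep 121.1421041740707 ang -0.4847337894457777
outer mid [635.55761679 155.02920307] 134.24566097133496 -0.4809261015386033
bar px 258 153 21 93
bar top end [670.62134062 136.69257967  74.        ]
```

```bash
python3 - <<'E'
from h import *
q=quat(-.482)
bot.move_ptp((635.5,155,110),q); bot.line_to((635.5,155,43),100); print(bot.read_state()['contact_force'].round(1))
bot.move_gripper(10,45); bot.pause(.2); s=bot.read_state();print(s['t'],s['width'],s['tcp_pos'],s['contact_force'].round(1))
bot.line_to((635.5,155,180),120); bot.pause(.2)
s=bot.read_state(); im=bot.camera('wrist'); cv2.imwrite('pics/w_up.png',im[:,:,::-1])
np.savez('w_up.npz',tcp_pos=s['tcp_pos'],eef_rot=s['eef_rot']);print(s['t'],s['width'],s['tcp_pos'],s['contact_force'].round(1),s['moment'].round(2))
C=cam('wrist',s);i=im.astype(int);r,g,b=i[...,0],i[...,1],i[...,2]
m=((r>130)&(g<70)&(b<70)).astype(np.uint8)
n,l,st,c=cv2.connectedComponentsWithStats(m)
for k in range(1,n):
    if st[k,4]>60: print(st[k],c[k],px2z(C,c[k],s['tcp_pos'][2]-20))
E
```

```text
[-0.6 -0.3  0.1]
7.1417 17.601580034789848 [635.4133465  154.96093162  42.92972537] [-0.5 -0.1 -0.8]
8.6333 17.425217322052305 [635.25600731 154.86012076 179.2435267 ] [-0.9 -0.  -3. ] [ 0.05 -0.01  0.01]
[ 251  110   46   35 1436] [273.3091922  126.94916435] [688.38932124 127.35972258 159.2435267 ]
```

View pics/w_up.png

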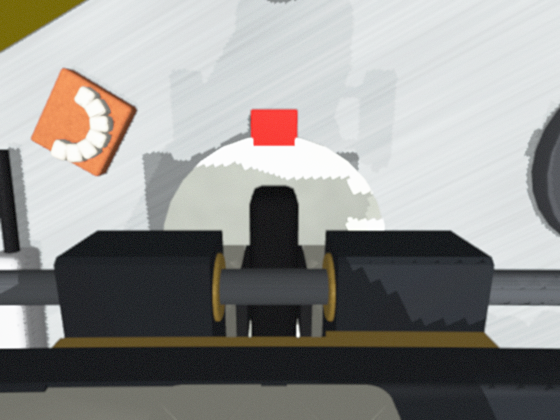

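```bash
python3 - <<'E'
from h import *
s=np.load('w_up.npz');C=cam('wrist',s)
e=px2z(C,(273.5,109.5),s['tcp_pos'][2]-21)-s['tcp_pos']
yw=-.482;off=e[:2]@[np.cos(yw),np.sin(yw)]-68; lat=e[:2]@[-np.sin(yw),np.cos(yw)];print('offset along',off,'lat',lat)
off=float(np.clip(off,-3,3))
py=-.154; t=np.array([512.5,-131.])-off*np.array([np.cos(py),np.sin(py)])
np.save('t.npy',t); q=quat(py)
bot.move_ptp((*t,190),q); bot.pause(.2);f0=bot.read_state()['contact_force'];print(f0)
bot.line_to((*t,132),120)
for z in(126,122,119,116,114.5):
    bot.line_to((*t,z),30); s=bot.read_state(); print(z,s['t'],s['tcp_pos'].round(1),(s['contact_force']-f0).round(1),s['moment'].round(2))
    if s['contact_force'][2]-f0[2]>5: break
np.save('f0.npy',f0)
im=bot.camera('side');cv2.imwrite('pics/s2.png',cv2.resize(im[180:310,210:370,::-1],None,fx=4,fy=4,interpolation=cv2.INTER_CUBIC))
E
```

```text
offset along -0.40514896994619676 lat 0.17334196822062609
[ 0.29110347  0.64995811 -2.3067179 ]
126 11.0583 [ 512.9 -131.1  126.1] [ 0.4 -1.  -0.1] [-0.04  0.03 -0.07]
122 11.3417 [ 512.7 -131.1  121.8] [-0.5 -1.1 -0.6] [-0.05 -0.01 -0.02]
119 11.5917 [ 512.7 -131.1  118.7] [-0.8 -0.7  0.5] [-0.04  0.03  0.04]
116 11.8417 [ 512.7 -131.1  115.8] [ 0.1 -0.8  1. ] [ 0.02 -0.    0.02]
114.5 12.0917 [ 512.8 -131.1  114.4] [-0.3 -1.2 -0.4] [-0.03 -0.01  0.01]
```

View pics/s2.png

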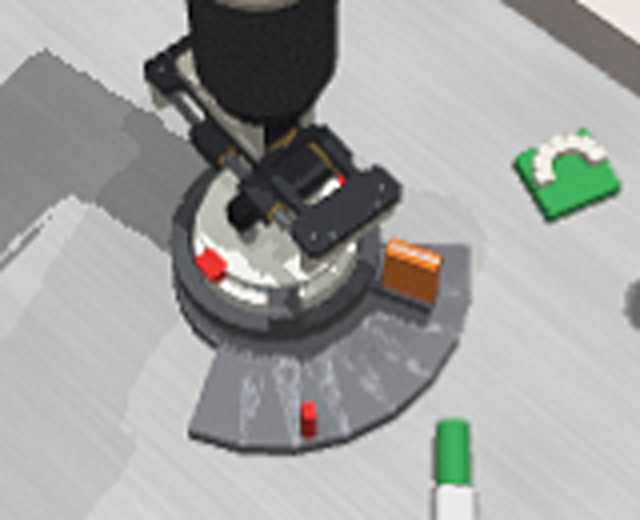

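The side view shows the lid centred in the mouth with its ear over the red patch, and the plug has entered without force. Next I press down.

```bash
python3 - <<'E'
from h import *
t=np.load('t.npy');f0=np.load('f0.npy');z=114.5
F=lambda:(bot.read_state()['contact_force']-f0)
for i in range(90):
    f=F()[2]
    if f<13: z-=.5
    elif f>16.5: z+=.25
    bot.line_to((*t,z),15)
    s=bot.read_state()
    if i%4==0 or s['tcp_pos'][2]<105: print(i,round(z,2),s['t'].__round__(2),s['tcp_pos'].round(1),(s['contact_force']-f0).round(1),s['moment'].round(2),round(s['width'],1))
    if z<102 or s['tcp_pos'][2]<103.2: break
    if s['t']>30: break
E
```

```text
0 114.0 12.39 [ 512.9 -131.1  114. ] [-0.7 -0.6 -0.3] [-0.04 -0.01  0.03] 17.9
4 112.0 13.39 [ 513.1 -131.1  112.6] [-3.2 -0.1  9.2] [ 0.44  0.99 -0.02] 17.5
8 110.0 14.39 [ 513.1 -131.1  110.6] [-3.   0.6  8. ] [ 0.36  0.99 -0.02] 17.9
12 108.0 15.39 [ 513.1 -131.1  108.6] [-2.6  0.2  8. ] [ 0.4   1.   -0.01] 17.8
16 106.0 16.39 [ 513.1 -131.1  106.6] [-2.3  0.2  8.7] [ 0.45  1.07 -0.01] 17.6
20 104.0 17.39 [ 513.1 -131.1  104.6] [-2.4  1.1  8.4] [0.4  1.11 0.01] 17.9
21 103.5 17.64 [ 513.1 -131.1  104.1] [-2.4  0.5  7.4] [0.35 1.06 0.03] 18.0
22 103.0 17.89 [ 513.  -131.1  103.8] [-4.4 -0.4 12.3] [ 0.62  1.44 -0.03] 17.4
23 102.5 18.14 [ 513.  -131.1  103.8] [-6.2  0.8 15.7] [ 0.92  2.16 -0.02] 17.7
24 102.5 18.39 [ 513.  -131.2  103.8] [-5.3  2.4 15.7] [ 0.97  2.09 -0.01] 18.0
25 102.5 18.64 [ 513.1 -131.1  103.8] [-6.4  1.  15.5] [ 0.95  2.13 -0.  ] 17.8
26 102.5 18.89 [ 513.  -131.1  103.8] [-6.4  2.1 15.4] [0.96 2.13 0.02] 17.7
27 102.5 19.14 [ 513.1 -131.1  103.8] [-5.7  2.1 16. ] [ 0.9   2.12 -0.01] 17.3
28 102.5 19.39 [ 513.  -131.1  103.8] [-5.   1.5 16.5] [ 0.99  2.08 -0.0
[... 2734 characters left out ...]
8.14 [ 513.  -131.1  103.8] [-6.7  2.3 18.7] [ 1.14  2.5  -0.01] 17.7
64 102.5 28.39 [ 513.  -131.1  103.8] [-5.6  1.3 15.7] [ 0.96  2.11 -0.04] 17.7
65 102.5 28.64 [ 513.1 -131.1  103.9] [-6.7  2.  16.1] [ 0.95  2.05 -0.05] 17.5
66 102.5 28.89 [ 513.  -131.1  103.8] [-5.6  1.5 15.7] [ 0.91  2.15 -0.03] 17.6
67 102.5 29.14 [ 513.  -131.1  103.8] [-6.3  1.3 15. ] [ 0.97  2.18 -0.03] 17.7
68 102.5 29.39 [ 513.1 -131.1  103.8] [-5.1  1.4 15.6] [0.89 2.16 0.03] 17.7
69 102.5 29.64 [ 513.  -131.1  103.8] [-6.4  1.8 16. ] [ 0.96  2.11 -0.01] 17.8
70 102.5 29.89 [ 513.  -131.1  103.8] [-6.3  1.9 15.4] [0.88 2.14 0.04] 17.6
71 102.5 30.14 [ 513.  -131.1  103.8] [-6.1  2.3 15. ] [0.95 2.11 0.  ] 17.9
```

The lid reached a hard stop at TCP z 103.8, where home should be 103.9. I wasted some seconds waiting there. Next I release, check that it's seated, and look at the paddle.

```bash
python3 - <<'E'
from h import *
t=np.load('t.npy')
bot.line_to((*t,103.8),30); bot.move_gripper(40); 
bot.line_to((*t,200),150)
c=np.array([512.5,-131.]);py=-.154;b=-1.17
u=np.array([np.cos(b),np.sin(b)])
bot.move_ptp((*(c+30*u),240),quat(b)); bot.pause(.1)
s=bot.read_state();im=bot.camera('wrist');cv2.imwrite('pics/w3.png',im[:,:,::-1]);np.savez('w3.npz',tcp_pos=s['tcp_pos'],eef_rot=s['eef_rot'])
print(s['t'],s['tcp_pos'],s['joint_pos'].round(2))
print(bot.solve_ik((*(c+109*u),86),quat(b)))
E
```

```text
32.8333 [ 523.91071492 -158.46843986  239.33080783] [ 0.06  0.14 -0.25 -0.   -1.18  0.34]
[-0.07030721  0.36360818 -0.3317949   0.         -0.87539325  0.47110354]
```

View pics/w3.png

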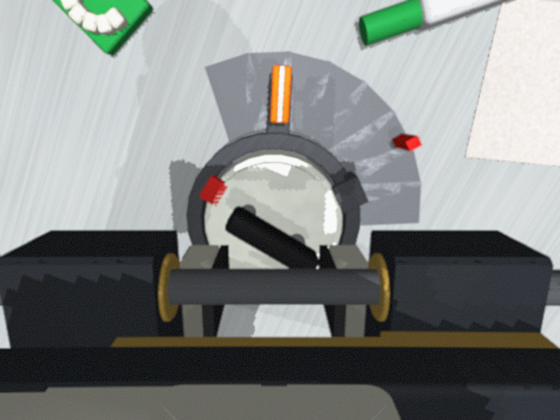

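The paddle points straight up, with its top edge running from (281,66) to (280,122), and the marker is at about (407,142). The lid looks level. I compute the bearings, then grip the paddle and swing it.

```bash
python3 - <<'E'
from h import *
c=np.array([512.5,-131.]);py=-.154
s=np.load('w3.npz');C=cam('wrist',s)
pol=lambda p:(round(np.hypot(*(p[:2]-c)),1),round(np.arctan2(*(p[:2]-c)[::-1]),3))
a=px2z(C,(281.5,66),115);d=px2z(C,(280,122),115);print('paddle',pol(a),pol(d),pol((a+d)/2))
print('mark',pol(px2z(C,(405,142),62)),'exp',py-2.07)
e=[68*np.array([np.cos(py),np.sin(py)])+c]
print('ear px expected home/proud',proj(C,[[*(c+62*np.array([np.cos(py),np.sin(py)])),z] for z in(83,93)]))
b0=pol((a+d)/2)[1]; T=py-2.07
P=lambda b,z:(*(c+109*np.array([np.cos(b),np.sin(b)])),z)
bot.move_gripper(60)
bot.move_ptp(P(b0,150),quat(b0)); bot.line_to(P(b0,86),100)
bot.move_gripper(8,20); s=bot.read_state();print(s['t'],s['width'],s['contact_force'].round(1))
N=8
for i in range(1,N+1):
    b=b0+(T-b0)*i/N; bot.line_to(P(b,86),70,quat(b)); s=bot.read_state()
    print(round(b,2),round(s['t'],2),s['contact_force'].round(1),round(s['width'],1))
    if np.linalg.norm(s['contact_force'])>30: break
bot.pause(.2)
im=bot.camera('side');cv2.imwrite('pics/s3.png',cv2.resize(im[180:310,210:370,::-1],None,fx=4,fy=4,interpolation=cv2.INTER_CUBIC))
s=bot.read_state();print(s['t'],s['tcp_pos'],pol(s['tcp_pos']))
E
```

```text
paddle (np.float64(127.8), np.float64(-1.214)) (np.float64(89.6), np.float64(-1.224)) (np.float64(108.7), np.float64(-1.218))
mark (np.float64(135.6), np.float64(-2.188)) exp -2.2239999999999998
ear px expected home/proud [[211.38056137 189.66408316]
 [209.43455595 192.04717529]]
35.625 14.035933992927937 [ 1.2  0.4 -0.2]
-1.34 35.97 [-0.8  0.2 -0.2] 14.1
-1.47 36.31 [-0.9 -1.4 -1.1] 13.7
-1.6 36.65 [ 0.1 -1.1  0.3] 13.7
-1.72 36.99 [-1.1 -0.8 -0.2] 13.4
-1.85 37.33 [-0.8 -0.3 -0.1] 14.0
-1.97 37.67 [-1.5 -2.  -1.3] 13.9
-2.1 38.02 [-0.9 -1.3 -0.9] 14.2
-2.22 38.36 [-0.3 -0.7 -1.8] 14.2
38.6083 [ 446.70250457 -217.71899258   85.97335916] (np.float64(108.9), np.float64(-2.22))
```

```bash
python3 - <<'E'
from h import *
c=np.array([512.5,-131.]);b=-2.22;u=np.array([np.cos(b),np.sin(b)])
bot.move_gripper(50); bot.line_to((*(c+109*u),150),150)
bot.move_ptp((*(c+30*u),240),quat(b)); bot.pause(.1)
s=bot.read_state();im=bot.camera('wrist');cv2.imwrite('pics/w4.png',im[:,:,::-1]);np.savez('w4.npz',tcp_pos=s['tcp_pos'],eef_rot=s['eef_rot']);print(s['t'])
w=cv2.resize(im[50:240,170:380,::-1],(600,543),interpolation=cv2.INTER_CUBIC);cv2.imwrite('pics/w4c.png',w)
im=bot.camera('side');cv2.imwrite('pics/s4.png',im[:,:,::-1])
E
```

```text
40.6333
```

View pics/w4c.png

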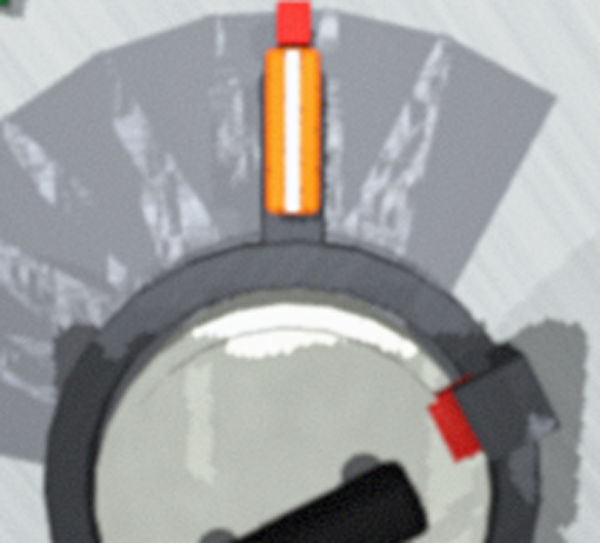

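View pics/s4.png

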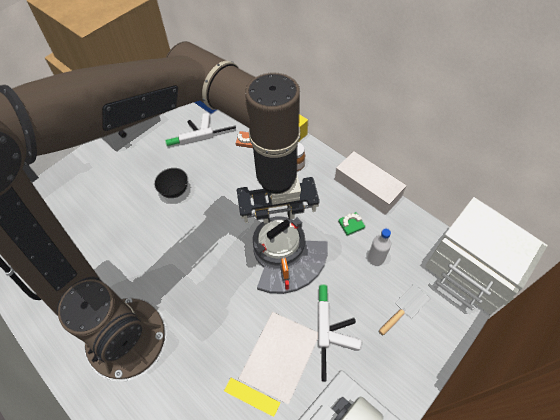

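The paddle, at (292,130) in the crop, lines up with the red marker at (294,24). The lug covers the ear, the lid is level, and everything else is where it was. I'm handing in.

```bash
python3 -c "
from plant import bot
print(bot.read_state()['t'],bot.close_job())"
```

```text
the job is handed in; nothing more can be done
40.7333 None
```

The pot is closed and locked, and I handed the job in at 40.7 s of the 58 s allowed.

- **Lid:** I gripped it by its bar and set it with the ears over the red patches. I pressed it down with about 8–9 N while the gasket yielded. I then held 13–16 N at the stop, with brief readings up to 18.7 N, slightly over the 18 N guide. It stopped hard at a tool height of 103.8 mm; fully home should be about 103.9 mm.
- **Collar:** I swung it clockwise by the paddle to the locked bearing, with under 3 N on the tool, so the lugs passed the ears freely.
- **Last checks:** The final wrist picture shows the paddle pointing straight at the red marker, with the visible lug over its ear and the lid level. In the side view, the other items it shows are where they started; the arm partly hid the jar, the brown cast and the area behind it.

**Disagreements:**
- **Pot centre:** The estimates differed by 3–6 mm between the patches, the gasket outline and the side camera. I used the wrist-camera patch estimate, and the plug went in without force.
- **Locked bearing:** My rough reading of the marker was 0.036 rad off the bearing I used, but the final picture shows them lined up.
- **Time:** I also held the lid against its stop for about 12 s longer than needed.

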